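Lock the scanner arm's collar on its post

TASK

The barcode scanner's arm swings loose on its post: turn its collar until the set screw faces the flat on the post, where you feel its sprung pin drop in, then press the clamping lever gently all the way down until the screw is tight, and let go. If the lever stops early, do not force it: the screw is not over the flat yet. Leave the other things on the bench standing where they are.

Things in the scene. Friction and masses are not known exactly. Their poses are not given: they have to be found in the camera images.
- post_top (a point): Centre of the top end of the upright steel post (diameter 36 mm), 147 mm above the bench, 22 mm above the collar's top. Its x axis is the stand's front, which points away from the robot, give or take 20 degrees. One flat runs up the post, 6 mm deep, 27 mm wide: the straight side of the D-shaped top end. It faces the stand's front give or take 34 degrees; not measured: feel for it.
- collar_center (a point): Centre of the aluminium collar, on the post's axis, 112 mm above the bench. 26 mm high, diameter 62 mm, with two flat sides for gripping, 50 mm apart, at its +y and -y. Its x axis points out along the set screw and turns with the collar. On +x a round screw housing (52 mm diameter, 33 to 55 mm from the axis). Behind (-x) an arm with the scanner: to 154 mm from the axis, 10 mm below to 36 mm above.
- lever_hub (a point): Centre of the clamping lever's hub (18 mm diameter, 14 mm long) at the outer end of the set screw, 70 mm from the post's axis at the collar's mid-height. It turns with the collar. At the start the flat lies 0.7 to 2.0 rad clockwise (seen from above) of the screw. The screw goes home only within about 0.2 rad of the flat's middle.
- lever_ball (a point): Centre of the ball (diameter 16 mm) ending the black clamping lever, 60 mm from the hub's centre; between them a 10 mm round bar. It starts pointing up and to the collar's +y side and swings down to that side to tighten: it stands 0.65 rad minus lever above the level. Press it from straight above, for example with closed fingers, 30 to 40 mm from the hub towards +y.
- lever (a joint): Lever angle about the screw, rad; grows as it is pressed down; starts at 0 to 0.1, stays where left (friction 0.06 N m). Off the flat it is barred near 0.26. Over the flat it swings on to 1.20, where the screw is home and tight: there it comes up against a stiff stop. 6 to 12 N on it is plenty, more than 30 N too much.
- vial: Small brown vial (24 mm diameter, 42 mm tall) standing on the stand's base plate, low beneath the collar; bystander. Origin at the centre of its underside.
- tube_rack: White rack of five capped blood tubes (34 x 122 mm, 96 mm tall) standing on the bench; bystander. Origin at the centre of its underside.
- reagent: White bottle (64 mm diameter, 150 mm tall) standing on the bench; bystander. Origin at the centre of its underside.
- stand: Grey stand fixed on the bench: base plate 190 x 150 x 14 mm, post sleeve 40 mm in diameter. Origin under its centre, x axis = its front. The collar drags with 0.3 N m and stays where left. Turned clockwise, it is drawn on from 0.5 rad before the flat's middle, as the pin drops; at the middle that swings to resistance: the turning moment changes by some 0.5 N m within 0.2 rad.

How it is judged:
By the outcome, as a careful person would: the job done as asked, in the order asked, and still so for the second after the job is handed in, with the robot touching nothing.
It also fails if it takes over 64 s, if anything falls off the work surface, if the arm or the gripper's body presses on something with over 40 N, if the wrist force passes 120 N, or if a joint passes its speed limit or range.

ROBOT

A 7-joint arm with a two-finger parallel gripper is mounted at the origin on the work surface. World frame = base frame: x ahead of the robot, y to its left, z up, the work surface at z = 0. Lengths are in m, angles in degrees, forces in N, time in s.
With the tool pointing down it reaches from about 0.425 to 1.025 m from the base axis. Payload 9.4 kg.
Tool frame: the origin (TCP) lies midway between the tips of the shut fingers; the grasp point (between the pads) lies robot.hold_point_z behind it (robot.hold_point_z is the distance from the TCP to the grasp point, in m); z points along the fingers, y is the line along which they close (so a half turn about z gives the same grasp; the last joint's range is limited). The gripper opens to 85 mm and grips with 20 to 120 N. Pads are 22 mm wide; open, the fingers measure 114 mm over their backs; the gripper's body (76 mm by 85 mm) begins 54 mm behind the grasp point. The pads swing forward as they close: fully open they stand 13 mm farther back than shut.
Start: joints at [-73.493, 34.337, -0.143, 91.639, 0.103, 54.024, -4.572], TCP at [0.259, 0.677, 0.21] pointing down, gripper open.
Joint ranges: [-147.43, 147.43], [-19.82, 112.94], [-74.19, 73.91], [6.32, 146.72], [-59.91, 239.91], [6.04, 106.73], [-150.56, 150.56]. Speed limits (degrees/s): [127.2, 127.2, 172.46, 172.46, 180, 180, 180].

INTERFACE

Orientations are given as [roll, pitch, yaw] about the fixed x, y, z axes, in that order (R = Rz(yaw) Ry(pitch) Rx(roll)).
In Python, from station import robot gives the robot as it stands.
- The arm moves only by the shell command python3 -m inch 'ROWS' [OPENING] [FORCE]. ROWS is JSON, a list of rows, each an object of numbers: "dx", "dy", "dz": the shift along the tool's x, y, z in units of 0.12 m (1.0 is 0.12 m); "rx", "ry", "rz": the turn, a rotation vector about the tool's x, y, z in units of 30 degrees (1.0 is 30 degrees). A call has 1 to 12 rows; each row is the pose to reach, as a shift and turn from the pose commanded when the call began, along the tool's axes at that moment; what a row does not reach only later rows make up. A row lasts 1/10 s, in which the tool goes at most 50 mm and 8.59 degrees, less where a joint would pass 70% of its speed; a pose out of reach is approached as far as the arm can. A call with a number of a shift or a turn outside -1 to 1 is refused whole. A call with a gripper value outside its range is refused whole. OPENING is the closure, from -1 (fully open) to 1 (shut), so that 0 is half open, set as the call begins (- or left out, the last holds). The fingers move at their own pace and stop on an object; FORCE is the grip in N (left out, the last holds). Time passes only in rows, so rows that repeat a pose let the fingers close. It gives the time, the measured TCP pose, the force, the opening and the grip force at its end, in the units of the state.
- robot.observe(): the state, without advancing time (a new reading comes with each control period).
- robot.get_image(name): name is "scene" or "top"; returns the picture (384x512x3 uint8, red, green, blue); there is no depth.
- robot.get_calibration(name): a dict with "vfov" (degrees; the focal length in pixels is half the picture's height over the tangent of half this angle, whatever the lens; pixels are square), "cx", "cy" (the principal point, pixels), "rvec" (rotation vector, rad) and "tvec" (3), from world to camera coordinates, as OpenCV has them. Camera axes: x right, y down, z forward; pixel columns grow to the right and rows downward; lengths in m; the calibration is good to about 2 mm. A picture is of the moment at which its call begins. get_calibration takes no time and is no camera call.
- robot.finish_job(): hands the job in; it is judged then, once.
Trained networks look in the newest picture that a camera, given by its name, has taken for a name from the list of things; names that differ only in an ending like _2 or _b are one class to them, and where a whole thing is asked for, a point or a joint stands for the part that bears it (a point fixed in the world has none). Each returns a list of dicts, best first, with "conf" (0 to 1); they miss things now and then, are a little off and sometimes report something else, mostly with a low value. They report only what shows in the picture. A call takes as long as a camera call.
- robot.boxes_of(label, camera): "xy" ([column, row] in pixels, amid what is visible of it).
- robot.outline_of(label, camera): "mask" (384x512 bool, what is visible of it) and "xy" ([column, row] in pixels, amid what is visible of it).
The state is a dict: "time_s": time; "joints": joint angles; "joint_vel": joint speeds; "tau": joint torques, N m; "position": TCP position; "eef_rot": TCP orientation; "wrist_force": force on the tool from outside, world axes, zero at the start; "torque": the same for the moment, N m; "width": finger opening in m; "grasp_force": force on a finger pad.
Only numpy, scipy, OpenCV 4.12 (cv2) and the standard library are available. Lean on these libraries where they do the work, as an engineer would, in place of code of your own. Each camera call takes 0.05 s, during which the arm holds its last target. There are 200 camera calls.

## Working session

There is one attempt and no reset: what is moved stays moved. The work goes in short steps, Python scripts to look and compute and a shell command to move; the robot and the scene stay as the last step left them, time stands still between calls to the robot, and variables do not carry over. Pictures are saved under pics/ and viewed, at most 10 in all, crops included, and the job is handed in when it is done.

```bash
mkdir -p pics; ls
cat > h.py <<'E'
import numpy as np, cv2
from station import robot
from scipy.spatial.transform import Rotation as R
def cam(n):
    c=robot.get_calibration(n); f=192/np.tan(np.radians(c['vfov'])/2)
    return np.array([[f,0,c['cx']],[0,f,c['cy']],[0,0,1]]),np.array(c['rvec'],float),np.array(c['tvec'],float)
def at_z(n,xy,z):
    K,r,t=cam(n);Rm=cv2.Rodrigues(r)[0];d=Rm.T@np.linalg.inv(K)@[*xy,1];o=-Rm.T@t
    return o+d*(z-o[2])/d[2]
def proj(n,p):
    K,r,t=cam(n);return cv2.projectPoints(np.array([p],float),r,t,K,None)[0].ravel()
def shot(n,f):
    im=robot.get_image(n);cv2.imwrite('pics/'+f,im[:,:,::-1]);return im
E
python3 - <<'E'
from h import *
a=shot('scene','s0.png');b=shot('top','t0.png')
cv2.imwrite('pics/b0.png',np.vstack([a,b])[:,:,::-1])
for n in('scene','top'):
    print(n,robot.get_calibration(n))
    for l,z in(('post_top',.147),('collar_center',.112),('lever_hub',.112),('lever_ball',.148),('vial',.03),('tube_rack',.05),('reagent',.1),('stand',.01)):
        for d in robot.boxes_of(l,n)[:2]: print(l,np.round(d['xy'],1),round(d['conf'],2),np.round(at_z(n,d['xy'],z),3))
print(robot.hold_point_z,robot.observe())
E
```

```text
pics
scene {'vfov': 49.03018715822639, 'cx': 253.1969698539863, 'cy': 194.7282189245552, 'rvec': array([ 1.79934308,  1.40814412, -0.71363215]), 'tvec': array([-0.15436301, -0.25221912,  1.52955305])}
post_top [265.4 216.7] 0.64 [ 0.739 -0.004  0.147]
collar_center [247.4 185.3] 0.87 [ 0.569 -0.001  0.112]
lever_hub [288.4 167.9] 0.52 [0.516 0.12  0.112]
lever_ball [288.3 171.2] 0.52 [0.585 0.095 0.148]
vial [261.8 226.8] 0.58 [0.633 0.02  0.03 ]
tube_rack [382.1 197.4] 0.64 [0.614 0.347 0.05 ]
tube_rack [ 76.  246.8] 0.24 [ 0.627 -0.401  0.05 ]
reagent [381.9 196. ] 0.62 [0.67  0.306 0.1  ]
reagent [ 75.5 245. ] 0.59 [ 0.681 -0.387  0.1  ]
stand [265.9 216.6] 0.6 [0.573 0.047 0.01 ]
top {'vfov': 44.130899763356375, 'cx': 259.02965775344626, 'cy': 184.00520663387584, 'rvec': array([ 2.14417979, -2.13837562,  0.1715325 ]), 'tvec': array([-0.00350967,  0.61984361,  1.36146964])}
post_top [249.3 210.8] 0.85 [0.53  0.025 0.147]
collar_center [271.8 199. ] 0.68 [ 0.567 -0.038  0.112]
collar_center [254.3 176.2] 0.15 [0.632 0.012 0.112]
lever_hub [220.6 204.7] 0.52 [0.55  0.107 0.112]
vial
[... 188 characters left out ...]
87 {'time_s': 0.9, 'joints': array([-73.49456722,  34.33460476,  -0.14266376,  91.63726574,
         0.10362137,  54.02408158,  -4.57222319]), 'joint_vel': array([-0.0820264 ,  0.04653721, -0.08257027, -0.05918523, -0.11154606,
       -0.01913347, -0.03095272]), 'tau': array([-1.96446883e-03, -7.76177931e+01,  1.56303395e+00, -2.58398008e+01,
        1.23750532e-02,  1.72117700e-03, -2.33676673e-05]), 'position': array([0.25865705, 0.67731235, 0.20981967]), 'eef_rot': array([1.79995571e+02, 3.05226087e-03, 1.59101016e+02]), 'wrist_force': array([ 0.0150889 ,  0.53180465, -0.19609521]), 'torque': array([-0.01251188, -0.00812307, -0.04008318]), 'grasp_force': 0.0, 'width': 0.08537285787517641}
```

View pics/s0.png

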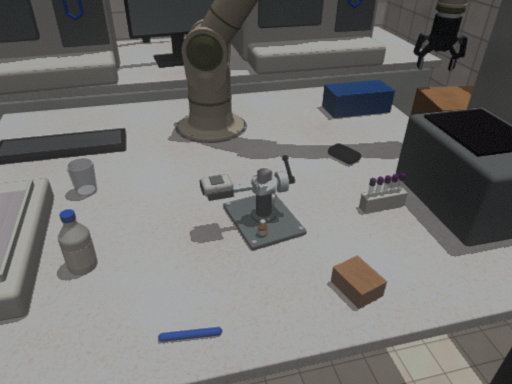

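View pics/t0.png

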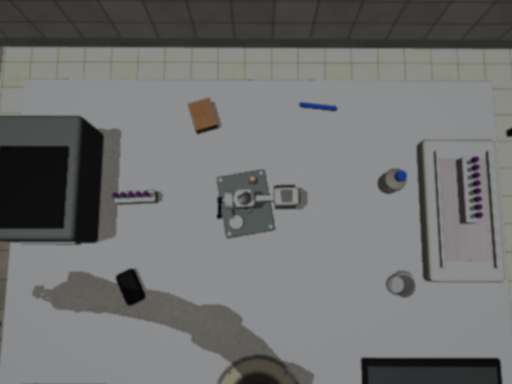

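The scene view shows the stand at about (264,215) with scanner on the left (217,186) and lever on the right (288,170). In the top view the post is near (243,198), the scanner at (287,196) and the lever at (220,207). I'll zoom in and fit.

Run:
```python
from h import *
a=cv2.imread('pics/s0.png');b=cv2.imread('pics/t0.png')
A=cv2.resize(a[145:250,190:320],None,fx=4,fy=4,interpolation=2)[:,:400*2]
B=cv2.resize(b[160:245,200:310],None,fx=7,fy=7,interpolation=2)
cv2.imwrite('pics/t1.png',B);cv2.imwrite('pics/s1.png',A)
```

```text
(no output)
```

View pics/t1.png

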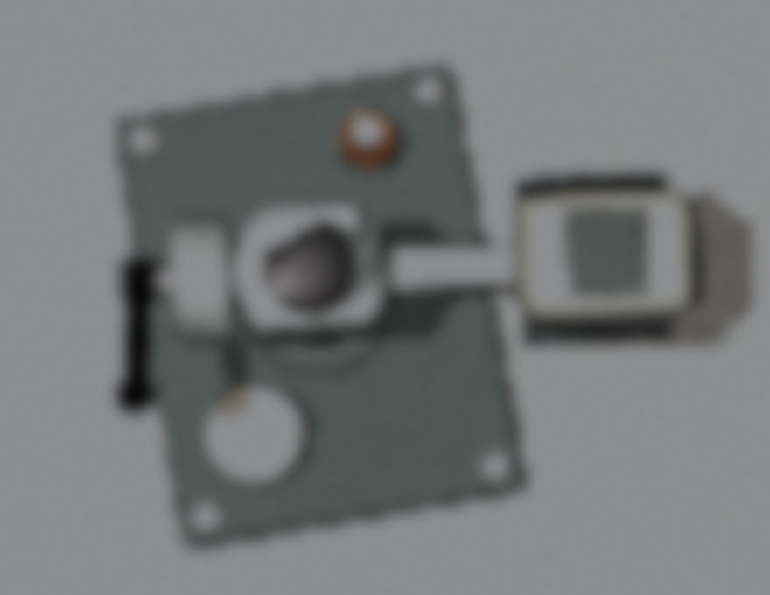

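View pics/s1.png

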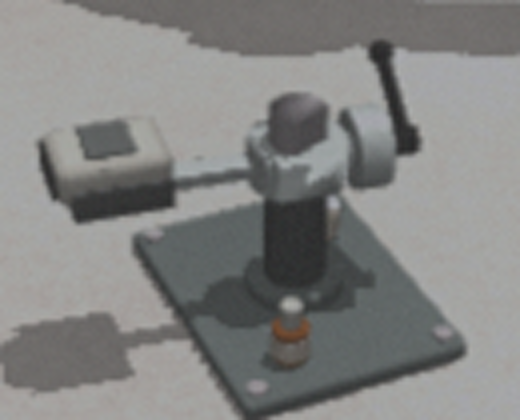

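Top crop: post top at about (244.4,198.3) full-frame, hub (219.7,199.7), scanner (287.4,196.9), and the flat faces up-left (roughly 1 rad clockwise of the screw). The vial is at the front, at (252.4,179.5).

```bash
cat >> h.py <<'E'
def go(tgt,yaw,o=None):
    o=o or robot.observe();Rt=R.from_euler('xyz',o['eef_rot'],degrees=True)
    d=Rt.inv().apply(np.array(tgt)-o['position']);r=(Rt.inv()*R.from_euler('xyz',[180,0,yaw],degrees=True)).as_rotvec(degrees=True)
    print('shift/0.12',np.round(d/.12,3),'turn/30',np.round(r/30,3))
E
python3 - <<'E'
from h import *
p=at_z('top',(244.4,198.3),.147);h=at_z('top',(219.7,199.7),.112);s=at_z('top',(287.4,196.9),.148)
p2=at_z('scene',(190+298/4,145+105/4),.147);h2=at_z('scene',(190+404/4,145+140/4),.112)
print(p,h,s,p2,h2)
f=lambda v:np.degrees(np.arctan2(v[1],v[0]))
print(f(h-p),f(p-s),f(h-s),np.hypot(*(h-p)[:2]),f(h2-p2))
go([p[0],p[1],.21],f(h-s))
E
```

```text
[0.56434431 0.03865003 0.147     ] [0.56460683 0.10940246 0.112     ] [ 0.56844173 -0.07974007  0.148     ] [0.57040749 0.04039381 0.147     ] [0.57088683 0.10899905 0.112     ]
89.78741056686715 91.98218381185875 91.16152203968782 0.07075292002558688 89.59968397228768
shift/0.12 [-4.278e+00 -4.063e+00 -2.000e-03] turn/30 [0.    0.    2.265]
```

```bash
M='x'; 
python3 -m inch '[{"dx":-0.86,"dy":-0.81},{"dx":-0.86,"dy":-0.81},{"dx":-0.86,"dy":-0.81},{"dx":-0.86,"dy":-0.81}]' -1 30 >/dev/null
python3 -m inch '[{"dx":-0.86,"dy":-0.81},{"dx":-0.86,"dy":-0.81},{"dx":-0.86,"dy":-0.81},{"dx":-0.86,"dy":-0.81}]' >/dev/null
python3 -m inch '[{"dx":-0.86,"dy":-0.81},{"dx":-0.86,"dy":-0.81},{"dx":-0.86,"dy":-0.81},{"dx":-0.86,"dy":-0.81}]' >/dev/null
python3 -m inch '[{"dx":-0.86,"dy":-0.81},{"dx":-0.86,"dy":-0.81},{"dx":-0.86,"dy":-0.81},{"dx":-0.86,"dy":-0.81}]'
python3 -m inch '[{"rz":1},{"rz":1},{"rz":1},{"rz":1}]' >/dev/null
python3 -m inch '[{"rz":1},{"rz":1},{"rz":1},{"rz":1}]'
python3 -c "
from h import *
go([.566,.0395,.21],90.5);print(robot.observe()['joints'])"
```

```text
shift/0.12 [-4.289e+00 -4.052e+00 -2.000e-03] turn/30 [0.    0.    2.287]
[-73.49456722  34.33460476  -0.14266376  91.63726574   0.10362137
  54.02408158  -4.57222319]schema error: expected keys dx, dy, dz, rx, ry, rz
schema error: expected keys dx, dy, dz, rx, ry, rz
schema error: expected keys dx, dy, dz, rx, ry, rz
schema error: expected keys dx, dy, dz, rx, ry, rz
schema error: expected keys dx, dy, dz, rx, ry, rz
schema error: expected keys dx, dy, dz, rx, ry, rz
```

```bash
python3 -m inch '[{"dx":-0.43,"dy":-0.4,"dz":0,"rx":0,"ry":0,"rz":0},{"dx":-0.86,"dy":-0.81,"dz":0,"rx":0,"ry":0,"rz":0},{"dx":-0.86,"dy":-0.81,"dz":0,"rx":0,"ry":0,"rz":0},{"dx":-0.86,"dy":-0.81,"dz":0,"rx":0,"ry":0,"rz":0}]' -1 30
python3 -m inch '[{"dx":-0.86,"dy":-0.81,"dz":0,"rx":0,"ry":0,"rz":0},{"dx":-0.86,"dy":-0.81,"dz":0,"rx":0,"ry":0,"rz":0},{"dx":-0.86,"dy":-0.81,"dz":0,"rx":0,"ry":0,"rz":0}]' >/dev/null
python3 -m inch '[{"dx":-0.86,"dy":-0.81,"dz":0,"rx":0,"ry":0,"rz":0},{"dx":-0.86,"dy":-0.81,"dz":0,"rx":0,"ry":0,"rz":0},{"dx":-0.86,"dy":-0.81,"dz":0,"rx":0,"ry":0,"rz":0}]' >/dev/null
python3 -m inch '[{"dx":-0.86,"dy":-0.81,"dz":0,"rx":0,"ry":0,"rz":0},{"dx":-0.86,"dy":-0.81,"dz":0,"rx":0,"ry":0,"rz":0},{"dx":-0.86,"dy":-0.81,"dz":0,"rx":0,"ry":0,"rz":0}]'
python3 -m inch '[{"dx":0,"dy":0,"dz":0,"rx":0,"ry":0,"rz":1},{"dx":0,"dy":0,"dz":0,"rx":0,"ry":0,"rz":1},{"dx":0,"dy":0,"dz":0,"rx":0,"ry":0,"rz":1},{"dx":0,"dy":0,"dz":0,"rx":0,"ry":0,"rz":1}]' >/dev/null
python3 -m inch '[{"dx":0,"dy":0,"dz":0,"rx":0,"ry":0,"rz":1},{"dx":0,"dy":0,"dz":0,"rx":0,"ry":0,"rz":1},{"dx":0,"dy":0,"dz":0,"rx":0,"ry":0,"rz":1},{"dx":0,"dy":0,"dz":0,"rx":0,"ry":0,"rz":1}]'
python3 -c "
from h import *
go([.566,.0395,.21],90.5);print(robot.observe()['joints'])"
```

```text
time_s: 1.3
position: [0.3248, 0.5436, 0.2103]
eef_rot: [-179.9, 0.2, 158.7]
wrist_force: [0.2, -0.3, 0.5]
width: 0.0855
grasp_force: 0.0
time_s: 2.2
position: [0.5068, 0.1646, 0.2101]
eef_rot: [180.0, 0.1, 159.0]
wrist_force: [0.9, 0.2, 0.1]
width: 0.0859
grasp_force: 0.0
time_s: 3.0
position: [0.5058, 0.1675, 0.21]
eef_rot: [180.0, -0.0, 98.8]
wrist_force: [0.3, -0.2, 0.0]
width: 0.0857
grasp_force: 0.0
shift/0.12 [-1.131  0.332 -0.   ] turn/30 [ 0.001 -0.     0.277]
[-37.5760515   21.83072178  17.88912758 117.62117431  -9.85570222
  41.90026549  -4.72511766]
```

```bash
python3 -m inch '[{"dx":-0.4,"dy":0.15,"dz":0,"rx":0,"ry":0,"rz":0.27},{"dx":-0.8,"dy":0.33,"dz":0,"rx":0,"ry":0,"rz":0.27},{"dx":-1,"dy":0.33,"dz":0,"rx":0,"ry":0,"rz":0.27},{"dx":-1,"dy":0.33,"dz":0,"rx":0,"ry":0,"rz":0.27},{"dx":-1,"dy":0.33,"dz":0,"rx":0,"ry":0,"rz":0.27}]'
python3 - <<'E'
from h import *
go([.566,.0395,.10],90.5);print(robot.observe()['joints'])
b=shot('top','x.png');a=shot('scene','x2.png')
cv2.imwrite('pics/c1.png',np.hstack([cv2.resize(b[150:250,190:310],(400,333))[:,:,::-1],cv2.resize(a[110:210,190:310],(400,333))[:,:,::-1]]))
E
```

```text
time_s: 3.5
position: [0.5638, 0.0546, 0.2098]
eef_rot: [180.0, -0.0, 90.9]
wrist_force: [0.2, -0.0, -0.5]
width: 0.0857
grasp_force: 0.0
shift/0.12 [-0.127  0.016  0.915] turn/30 [ 0.    -0.001  0.015]
[-25.64820848  24.40343636  20.20114579 113.63031671 -11.89571681
  43.92359897   2.44379364]
```

View pics/c1.png

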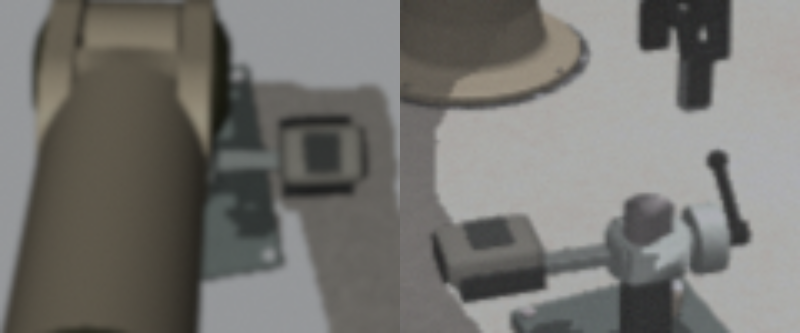

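The right panel shows the gripper above the post with the fingers clear of the lever. I'm descending.

```bash
python3 -m inch '[{"dx":-0.127,"dy":0.016,"dz":0.1,"rx":0,"ry":0,"rz":0},{"dx":-0.127,"dy":0.016,"dz":0.35,"rx":0,"ry":0,"rz":0},{"dx":-0.127,"dy":0.016,"dz":0.5,"rx":0,"ry":0,"rz":0},{"dx":-0.127,"dy":0.016,"dz":0.6,"rx":0,"ry":0,"rz":0}]'
python3 -m inch '[{"dx":0,"dy":0,"dz":0.1,"rx":0,"ry":0,"rz":0},{"dx":0,"dy":0,"dz":0.2,"rx":0,"ry":0,"rz":0},{"dx":0,"dy":0,"dz":0.3,"rx":0,"ry":0,"rz":0},{"dx":0,"dy":0,"dz":0.37,"rx":0,"ry":0,"rz":0},{"dx":0,"dy":0,"dz":0.37,"rx":0,"ry":0,"rz":0}]'
python3 -m inch '[{"dx":0,"dy":0,"dz":0,"rx":0,"ry":0,"rz":0},{"dx":0,"dy":0,"dz":0,"rx":0,"ry":0,"rz":0},{"dx":0,"dy":0,"dz":0,"rx":0,"ry":0,"rz":0},{"dx":0,"dy":0,"dz":0,"rx":0,"ry":0,"rz":0},{"dx":0,"dy":0,"dz":0,"rx":0,"ry":0,"rz":0}]' 1 20
python3 -m inch '[{"dx":0,"dy":0,"dz":0,"rx":0,"ry":0,"rz":0},{"dx":0,"dy":0,"dz":0,"rx":0,"ry":0,"rz":0},{"dx":0,"dy":0,"dz":0,"rx":0,"ry":0,"rz":0}]'
python3 -c "
from h import *
o=robot.observe();print(o['torque'],o['joints'],o['width'])"
```

```text
time_s: 4.0
position: [0.5651, 0.041, 0.1365]
eef_rot: [-179.9, -0.0, 91.1]
wrist_force: [-0.8, 0.7, -0.1]
width: 0.0855
grasp_force: 0.0
time_s: 4.5
position: [0.5653, 0.0393, 0.0923]
eef_rot: [-179.9, 0.0, 91.0]
wrist_force: [-0.2, -0.3, 0.6]
width: 0.0858
grasp_force: 0.0
time_s: 5.0
position: [0.5711, 0.0394, 0.0955]
eef_rot: [179.4, -0.0, 91.0]
wrist_force: [8.7, -0.2, 3.3]
width: 0.0493
grasp_force: 20.7
time_s: 5.3
position: [0.5711, 0.0395, 0.0955]
eef_rot: [179.4, -0.0, 91.0]
wrist_force: [7.8, -0.2, 2.1]
width: 0.0493
grasp_force: 20.7
[-0.05193448 -2.17149758  0.14216706] [-20.01869698  33.47651739  15.1657058  118.61582179 -17.00576508
  29.31617335   8.57952145] 0.04933556288515951
```

```bash
cat > ob.py <<'E'
from h import *
o=robot.observe();print('t',round(o['time_s'],1),'yaw',round(o['eef_rot'][2],1),'Mz',round(o['torque'][2],3),'F',np.round(o['wrist_force'],1),np.round(o['position'],4),'q7',round(o['joints'][6],1))
E
python3 -m inch '[{"dx":0,"dy":0.025,"dz":0,"rx":0,"ry":0,"rz":0},{"dx":0,"dy":0.045,"dz":0,"rx":0,"ry":0,"rz":0},{"dx":0,"dy":0.045,"dz":0,"rx":0,"ry":0,"rz":0}]' 1 45 >/dev/null; python3 ob.py
python3 -m inch '[{"dx":0,"dy":0,"dz":0,"rx":0,"ry":0,"rz":0.1},{"dx":0,"dy":0,"dz":0,"rx":0,"ry":0,"rz":0.2},{"dx":0,"dy":0,"dz":0,"rx":0,"ry":0,"rz":0.2}]'>/dev/null; python3 ob.py
python3 -m inch '[{"dx":0,"dy":0,"dz":0,"rx":0,"ry":0,"rz":0.1},{"dx":0,"dy":0,"dz":0,"rx":0,"ry":0,"rz":0.2},{"dx":0,"dy":0,"dz":0,"rx":0,"ry":0,"rz":0.2}]' >/dev/null; python3 ob.py
python3 -m inch '[{"dx":0,"dy":0,"dz":0,"rx":0,"ry":0,"rz":0.1},{"dx":0,"dy":0,"dz":0,"rx":0,"ry":0,"rz":0.2},{"dx":0,"dy":0,"dz":0,"rx":0,"ry":0,"rz":0.2}]'; python3 ob.py
```

```text
t 5.6 yaw 91.0 Mz 0.27 F [-7.3 -0.1 19.6] [0.5711 0.0395 0.0954] q7 8.6
t 5.9 yaw 84.9 Mz -0.242 F [-6.7  0.3 18.8] [0.5712 0.0394 0.0954] q7 4.4
t 6.2 yaw 78.9 Mz 0.011 F [-7.  -0.7 19. ] [0.5712 0.0395 0.0954] q7 0.4
time_s: 6.5
position: [0.5712, 0.0395, 0.0954]
eef_rot: [179.9, -0.1, 72.9]
wrist_force: [-6.5, -1.0, 19.3]
width: 0.0488
grasp_force: 45.7
t 6.5 yaw 72.9 Mz -0.017 F [-6.5 -1.  19.3] [0.5712 0.0395 0.0954] q7 -3.7
```

```bash
python3 -m inch '[{"dx":-0.006,"dy":-0.02,"dz":-0.025,"rx":0,"ry":0,"rz":0},{"dx":-0.006,"dy":-0.02,"dz":-0.025,"rx":0,"ry":0,"rz":0}]' >/dev/null; python3 ob.py
python3 -m inch '[{"dx":0,"dy":0,"dz":0,"rx":0,"ry":0,"rz":0.07},{"dx":0,"dy":0,"dz":0,"rx":0,"ry":0,"rz":0.14}]'>/dev/null; python3 ob.py
python3 -m inch '[{"dx":0,"dy":0,"dz":0,"rx":0,"ry":0,"rz":0.07},{"dx":0,"dy":0,"dz":0,"rx":0,"ry":0,"rz":0.14}]'>/dev/null; python3 ob.py
python3 -m inch '[{"dx":0,"dy":0,"dz":0,"rx":0,"ry":0,"rz":0.07},{"dx":0,"dy":0,"dz":0,"rx":0,"ry":0,"rz":0.14}]'>/dev/null; python3 ob.py
python3 -m inch '[{"dx":0,"dy":0,"dz":0,"rx":0,"ry":0,"rz":0.07},{"dx":0,"dy":0,"dz":0,"rx":0,"ry":0,"rz":0.14}]'>/dev/null; python3 ob.py
```

```text
t 6.7 yaw 73.0 Mz -0.115 F [ 10.6  -0.6 -19.6] [0.5711 0.0394 0.096 ] q7 -3.8
t 6.9 yaw 68.8 Mz 0.44 F [  8.7  -1.  -18.8] [0.5711 0.0394 0.096 ] q7 -6.7
t 7.1 yaw 64.6 Mz 0.61 F [ 10.1  -0.6 -19.4] [0.5711 0.0394 0.096 ] q7 -9.5
t 7.3 yaw 60.4 Mz 0.562 F [ 10.4  -1.4 -18.6] [0.5712 0.0394 0.096 ] q7 -12.4
t 7.5 yaw 56.2 Mz 0.42 F [  9.7  -1.3 -19.1] [0.5712 0.0394 0.096 ] q7 -15.3
```

```bash
python3 -m inch '[{"dx":0.006,"dy":0.009,"dz":0.0125,"rx":0,"ry":0,"rz":0.07},{"dx":0.006,"dy":0.009,"dz":0.0125,"rx":0,"ry":0,"rz":0.14}]' >/dev/null; python3 ob.py
python3 -m inch '[{"dx":0,"dy":0,"dz":0,"rx":0,"ry":0,"rz":0.05},{"dx":0,"dy":0,"dz":0,"rx":0,"ry":0,"rz":0.1}]'>/dev/null; python3 ob.py
python3 -m inch '[{"dx":0,"dy":0,"dz":0,"rx":0,"ry":0,"rz":0.05},{"dx":0,"dy":0,"dz":0,"rx":0,"ry":0,"rz":0.1}]'>/dev/null; python3 ob.py
python3 -m inch '[{"dx":0,"dy":0,"dz":0,"rx":0,"ry":0,"rz":0.05},{"dx":0,"dy":0,"dz":0,"rx":0,"ry":0,"rz":0.1}]'>/dev/null; python3 ob.py
python3 -m inch '[{"dx":0,"dy":0,"dz":0,"rx":0,"ry":0,"rz":0.05},{"dx":0,"dy":0,"dz":0,"rx":0,"ry":0,"rz":0.1}]'>/dev/null; python3 ob.py
```

```text
t 7.7 yaw 51.9 Mz 0.33 F [ 1.3 -1.4  2. ] [0.5713 0.0394 0.0958] q7 -18.2
t 7.9 yaw 48.9 Mz 0.286 F [ 2.2 -0.3  6.2] [0.5713 0.0393 0.0957] q7 -20.2
t 8.1 yaw 45.9 Mz 0.209 F [ 2.5 -0.2  6.2] [0.5714 0.0393 0.0957] q7 -22.3
t 8.3 yaw 42.9 Mz 0.243 F [ 3.2 -0.7  6. ] [0.5714 0.0393 0.0957] q7 -24.4
t 8.5 yaw 39.9 Mz 0.312 F [ 2.4 -1.4  5.9] [0.5714 0.0393 0.0957] q7 -26.5
```

```bash
python3 -m inch '[{"dx":0,"dy":0,"dz":0,"rx":0,"ry":0,"rz":0.05},{"dx":0,"dy":0,"dz":0,"rx":0,"ry":0,"rz":0.1}]'>/dev/null; python3 ob.py
python3 -m inch '[{"dx":0,"dy":0,"dz":0,"rx":0,"ry":0,"rz":0.05},{"dx":0,"dy":0,"dz":0,"rx":0,"ry":0,"rz":0.1}]'>/dev/null; python3 ob.py
python3 -m inch '[{"dx":0,"dy":0,"dz":0,"rx":0,"ry":0,"rz":0.05},{"dx":0,"dy":0,"dz":0,"rx":0,"ry":0,"rz":0.1}]'>/dev/null; python3 ob.py
python3 -m inch '[{"dx":0,"dy":0,"dz":0,"rx":0,"ry":0,"rz":0.05},{"dx":0,"dy":0,"dz":0,"rx":0,"ry":0,"rz":0.1}]'>/dev/null; python3 ob.py
python3 -m inch '[{"dx":0,"dy":0,"dz":0,"rx":0,"ry":0,"rz":0.05},{"dx":0,"dy":0,"dz":0,"rx":0,"ry":0,"rz":0.1}]'>/dev/null; python3 ob.py
```

```text
t 8.7 yaw 36.9 Mz 0.242 F [2.9 0.1 5.1] [0.5714 0.0393 0.0957] q7 -28.6
t 8.9 yaw 33.9 Mz 0.343 F [ 3.  -0.4  6.4] [0.5714 0.0392 0.0957] q7 -30.7
t 9.1 yaw 30.9 Mz 0.257 F [ 2.4 -0.7  6. ] [0.5714 0.0392 0.0957] q7 -32.8
t 9.3 yaw 28.0 Mz 0.569 F [ 2.9 -1.6  6.6] [0.5714 0.0392 0.0957] q7 -34.9
t 9.5 yaw 25.0 Mz 0.815 F [ 1.6 -0.1  6.8] [0.5714 0.0392 0.0957] q7 -37.0
```

```bash
python3 -m inch '[{"dx":0,"dy":0,"dz":0,"rx":0,"ry":0,"rz":0.05},{"dx":0,"dy":0,"dz":0,"rx":0,"ry":0,"rz":0.1}]'>/dev/null; python3 ob.py
python3 -m inch '[{"dx":0,"dy":0,"dz":0,"rx":0,"ry":0,"rz":0.05},{"dx":0,"dy":0,"dz":0,"rx":0,"ry":0,"rz":0.1}]'>/dev/null; python3 ob.py
```

```text
t 9.7 yaw 22.0 Mz 0.734 F [ 3.5 -1.2  5.7] [0.5715 0.0392 0.0957] q7 -39.1
t 9.9 yaw 19.0 Mz 0.868 F [ 2.3 -0.8  5. ] [0.5715 0.0392 0.0957] q7 -41.2
```

Base drag ≈ 0.5, drawn down to ≈ 0.25, then swinging up to ≈ 0.8 around yaw 28: that is the flat's middle. I'll go back to it, release and rise.

```bash
python3 -m inch '[{"dx":0,"dy":0,"dz":0,"rx":0,"ry":0,"rz":-0.15},{"dx":0,"dy":0,"dz":0,"rx":0,"ry":0,"rz":-0.31},{"dx":0,"dy":0,"dz":0,"rx":0,"ry":0,"rz":-0.31},{"dx":0,"dy":0,"dz":0,"rx":0,"ry":0,"rz":-0.31}]'>/dev/null; python3 ob.py
python3 -m inch '[{"dx":0,"dy":0,"dz":0,"rx":0,"ry":0,"rz":0},{"dx":0,"dy":0,"dz":0,"rx":0,"ry":0,"rz":0},{"dx":0,"dy":0,"dz":0,"rx":0,"ry":0,"rz":0},{"dx":0,"dy":0,"dz":0,"rx":0,"ry":0,"rz":0},{"dx":0,"dy":0,"dz":0,"rx":0,"ry":0,"rz":0}]' -1 20
python3 -m inch '[{"dx":0,"dy":0,"dz":-0.2,"rx":0,"ry":0,"rz":0},{"dx":0,"dy":0,"dz":-0.5,"rx":0,"ry":0,"rz":0},{"dx":0,"dy":0,"dz":-0.8,"rx":0,"ry":0,"rz":0},{"dx":0,"dy":0,"dz":-0.95,"rx":0,"ry":0,"rz":0},{"dx":0,"dy":0,"dz":-0.95,"rx":0,"ry":0,"rz":0}]'
python3 - <<'E'
from h import *
y=np.radians(28.3);u=np.array([np.cos(y),np.sin(y),0]);v=np.array([-u[1],u[0],0]);c=np.array([.5713,.0394,0])
p=c+.071*u+.037*v;print(p);go([p[0],p[1],.20],28.3);print(robot.observe()['joints'])
ball=c+.07*u+.06*np.cos(.6)*v+[0,0,.112+.06*np.sin(.6)];hub=c+.07*u+[0,0,.112];print('pred ball,hub in scene',proj('scene',ball)[:2],proj('scene',hub))
a=shot('scene','x3.png')
cv2.imwrite('pics/c2.png',cv2.resize(a[110:250,190:350],(640,560))[:,:,::-1])
E
```

```text
t 10.3 yaw 28.2 Mz 0.453 F [ 4.4 -0.2  7.1] [0.5714 0.0392 0.0957] q7 -34.7
time_s: 10.8
position: [0.5697, 0.0396, 0.0947]
eef_rot: [-180.0, 0.0, 28.3]
wrist_force: [1.2, 0.5, 0.8]
width: 0.0855
grasp_force: 0.0
time_s: 11.3
position: [0.5713, 0.0395, 0.2113]
eef_rot: [179.9, -0.2, 28.3]
wrist_force: [0.1, 0.3, -0.3]
width: 0.0854
grasp_force: 0.0
[0.61627263 0.10563792 0.        ]
shift/0.12 [ 0.591 -0.308  0.096] turn/30 [ 0.002 -0.008 -0.   ]
[-38.54987845  28.8494084   42.83187169 113.78477545 -26.65317574
  47.19206344 -42.42702254]
pred ball,hub in scene [300.03519355 176.36537534] [284.58446306 196.2499556 ]
```

View pics/c2.png

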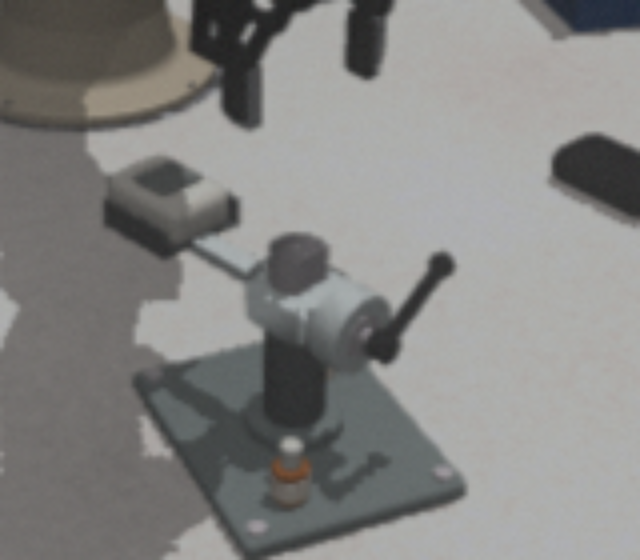

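The collar has turned. The ball at (300,176) and the hub at (286,196) match the prediction, and the vial is untouched. Next I'll close the fingers and move over the lever.

```bash
python3 -m inch '[{"dx":0.3,"dy":-0.15,"dz":0,"rx":0,"ry":0,"rz":0},{"dx":0.59,"dy":-0.31,"dz":0,"rx":0,"ry":0,"rz":0},{"dx":0.59,"dy":-0.31,"dz":0,"rx":0,"ry":0,"rz":0},{"dx":0.59,"dy":-0.31,"dz":0,"rx":0,"ry":0,"rz":0},{"dx":0.59,"dy":-0.31,"dz":0,"rx":0,"ry":0,"rz":0},{"dx":0.59,"dy":-0.31,"dz":0,"rx":0,"ry":0,"rz":0},{"dx":0.59,"dy":-0.31,"dz":0,"rx":0,"ry":0,"rz":0},{"dx":0.59,"dy":-0.31,"dz":0,"rx":0,"ry":0,"rz":0}]' 1 20
python3 -m inch '[{"dx":0,"dy":0,"dz":0.15,"rx":0,"ry":0,"rz":0},{"dx":0,"dy":0,"dz":0.3,"rx":0,"ry":0,"rz":0},{"dx":0,"dy":0,"dz":0.38,"rx":0,"ry":0,"rz":0},{"dx":0,"dy":0,"dz":0.38,"rx":0,"ry":0,"rz":0}]'
python3 -m inch '[{"dx":0,"dy":0,"dz":0.03,"rx":0,"ry":0,"rz":0},{"dx":0,"dy":0,"dz":0.06,"rx":0,"ry":0,"rz":0},{"dx":0,"dy":0,"dz":0.09,"rx":0,"ry":0,"rz":0},{"dx":0,"dy":0,"dz":0.12,"rx":0,"ry":0,"rz":0}]'
```

```text
time_s: 12.15
position: [0.6146, 0.1052, 0.209]
eef_rot: [-180.0, -0.0, 28.2]
wrist_force: [0.4, -0.5, -0.2]
width: -0.0001
grasp_force: 0.0
time_s: 12.55
position: [0.614, 0.1056, 0.1622]
eef_rot: [-180.0, 0.1, 28.3]
wrist_force: [-0.5, -0.2, -0.1]
width: -0.0003
grasp_force: 0.0
time_s: 12.95
position: [0.6149, 0.1059, 0.1489]
eef_rot: [180.0, -0.0, 28.3]
wrist_force: [0.3, 0.5, 0.3]
width: 0.0003
grasp_force: 0.0
```

```bash
python3 -m inch '[{"dx":0,"dy":0,"dz":0.02,"rx":0,"ry":0,"rz":0},{"dx":0,"dy":0,"dz":0.04,"rx":0,"ry":0,"rz":0},{"dx":0,"dy":0,"dz":0.05,"rx":0,"ry":0,"rz":0}]' >/dev/null; python3 ob.py
python3 -m inch '[{"dx":0,"dy":0,"dz":0.02,"rx":0,"ry":0,"rz":0},{"dx":0,"dy":0,"dz":0.04,"rx":0,"ry":0,"rz":0}]' >/dev/null; python3 ob.py
python3 -m inch '[{"dx":0,"dy":0,"dz":0.02,"rx":0,"ry":0,"rz":0},{"dx":0,"dy":0,"dz":0.04,"rx":0,"ry":0,"rz":0}]' >/dev/null; python3 ob.py
```

```text
t 13.2 yaw 28.3 Mz 0.062 F [-0.4  0.5  0.3] [0.6147 0.1058 0.1427] q7 -44.2
t 13.4 yaw 28.3 Mz 0.056 F [-0.3 -0.9  0. ] [0.6148 0.1058 0.138 ] q7 -43.9
t 13.7 yaw 28.3 Mz -0.054 F [-0.6  0.7 -0. ] [0.6147 0.1058 0.1331] q7 -43.6
```

Run:
```python
from h import *
a=shot('scene','x4.png');cv2.imwrite('pics/c3.png',cv2.resize(a[130:230,230:350],(720,600),interpolation=2)[:,:,::-1])
print(proj('scene',robot.observe()['position']))
```

```text
[296.16408834 182.74983862]
```

View pics/c3.png

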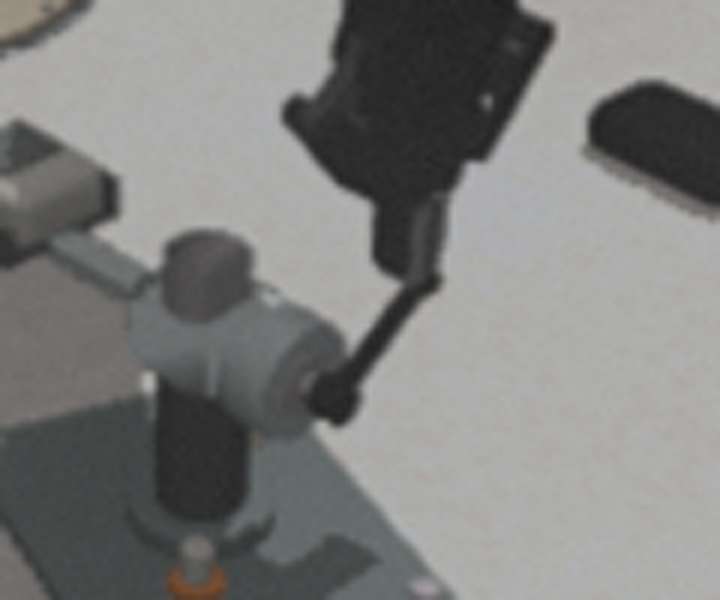

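The finger tip appears at about (298,176), right at the ball's height at (301,177), and the lever has not moved. I'll check the tip height against the calibration.

Run:
```python
from h import *
o=robot.observe();p=o['position'];print(o['eef_rot'],p,o['width'])
for dz in(0,.01,.02,.03): print(dz,proj('scene',p+[0,0,dz]),proj('scene',np.array([.5713,.0395,.2113+dz])))
y=np.radians(28.3);u=np.array([np.cos(y),np.sin(y),0]);v=np.array([-u[1],u[0],0]);c=np.array([.5713,.0394,0])
d=p-c;print('along u,v',d@u,d@v)
for lv in(0,.05,.1,.2,.3):
  e=.65-lv;print(lv,proj('scene',c+.07*u+.06*np.cos(e)*v+[0,0,.112+.06*np.sin(e)]))
a=cv2.imread('pics/x4.png');m=robot.boxes_of('lever_ball','scene');print([(d['xy'],d['conf']) for d in m])
```

```text
[-1.79993111e+02  2.62662194e-02  2.83018394e+01] [0.61453832 0.10582824 0.13274667] -5.8767024748635475e-05
0 [296.16408834 182.74983862] [264.99226594 147.72359978]
0.01 [296.46684976 179.19249303] [265.11476335 143.86152495]
0.02 [296.77319474 175.59304183] [265.2387489  139.95253202]
0.03 [297.08318729 171.95073301] [265.3642499  135.99576079]
along u,v 0.06956320368197186 0.03798978363336634
0 [299.60870756 175.76259537]
0.05 [300.03519355 176.36537534]
0.1 [300.4214176  177.01445059]
0.2 [301.07059373 178.44379971]
0.3 [301.55231155 180.03453304]
[([290.4, 190.3], 0.64)]
```

The tips sit about 18 mm behind the nominal TCP, so I'm still just above the bar and will carry on down.

```bash
python3 -m inch '[{"dx":0,"dy":0,"dz":0.02,"rx":0,"ry":0,"rz":0},{"dx":0,"dy":0,"dz":0.04,"rx":0,"ry":0,"rz":0}]' >/dev/null; python3 ob.py
python3 -m inch '[{"dx":0,"dy":0,"dz":0.02,"rx":0,"ry":0,"rz":0},{"dx":0,"dy":0,"dz":0.04,"rx":0,"ry":0,"rz":0}]' >/dev/null; python3 ob.py
python3 -m inch '[{"dx":0,"dy":0,"dz":0.02,"rx":0,"ry":0,"rz":0},{"dx":0,"dy":0,"dz":0.04,"rx":0,"ry":0,"rz":0}]' >/dev/null; python3 ob.py
```

```text
t 13.9 yaw 28.3 Mz -0.018 F [-0.3 -0.1  0.9] [0.615  0.1058 0.1285] q7 -43.3
t 14.2 yaw 28.3 Mz -0.01 F [0.2 0.1 1.1] [0.6149 0.1057 0.1236] q7 -43.1
t 14.3 yaw 28.3 Mz -0.021 F [-0.6  0.2  1.8] [0.6147 0.106  0.1187] q7 -42.8
```

```bash
python3 -m inch '[{"dx":0,"dy":0,"dz":0.015,"rx":0,"ry":0,"rz":0},{"dx":0,"dy":0,"dz":0.03,"rx":0,"ry":0,"rz":0}]' >/dev/null; python3 ob.py
python3 -m inch '[{"dx":0,"dy":0,"dz":0.01,"rx":0,"ry":0,"rz":0},{"dx":0,"dy":0,"dz":0.02,"rx":0,"ry":0,"rz":0}]' >/dev/null; python3 ob.py
python3 -m inch '[{"dx":0,"dy":0,"dz":0.01,"rx":0,"ry":0,"rz":0},{"dx":0,"dy":0,"dz":0.02,"rx":0,"ry":0,"rz":0}]' >/dev/null; python3 ob.py
python3 -m inch '[{"dx":0,"dy":0,"dz":0.01,"rx":0,"ry":0,"rz":0},{"dx":0,"dy":0,"dz":0.02,"rx":0,"ry":0,"rz":0}]' >/dev/null; python3 ob.py
```

```text
t 14.6 yaw 28.3 Mz -0.02 F [-0.4  0.9  1.5] [0.6147 0.1059 0.1152] q7 -42.6
t 14.8 yaw 28.3 Mz -0.003 F [-0.3  0.6  1.3] [0.6148 0.1058 0.1128] q7 -42.5
t 14.9 yaw 28.3 Mz 0.003 F [-0.6  0.3  1.1] [0.6147 0.1058 0.1104] q7 -42.3
t 15.2 yaw 28.3 Mz -0.034 F [0.4 0.3 1.3] [0.6147 0.1058 0.108 ] q7 -42.2
```

```bash
python3 -m inch '[{"dx":0,"dy":0,"dz":0.015,"rx":0,"ry":0,"rz":0},{"dx":0,"dy":0,"dz":0.03,"rx":0,"ry":0,"rz":0}]' >/dev/null; python3 ob.py
python3 -m inch '[{"dx":0,"dy":0,"dz":0.015,"rx":0,"ry":0,"rz":0},{"dx":0,"dy":0,"dz":0.03,"rx":0,"ry":0,"rz":0}]' >/dev/null; python3 ob.py
python3 -m inch '[{"dx":0,"dy":0,"dz":0.015,"rx":0,"ry":0,"rz":0},{"dx":0,"dy":0,"dz":0.03,"rx":0,"ry":0,"rz":0}]' >/dev/null; python3 ob.py
python3 -m inch '[{"dx":0,"dy":0,"dz":0.01,"rx":0,"ry":0,"rz":0},{"dx":0,"dy":0,"dz":0.02,"rx":0,"ry":0,"rz":0}]' >/dev/null; python3 ob.py
```

```text
t 15.3 yaw 28.3 Mz -0.013 F [0.3 0.7 1.3] [0.6147 0.1059 0.1044] q7 -42.0
t 15.6 yaw 28.3 Mz 0.004 F [-0.5  0.7  1.8] [0.6147 0.1058 0.1007] q7 -41.8
t 15.8 yaw 28.3 Mz -0.019 F [-0.7  0.4  0.5] [0.6147 0.1059 0.0971] q7 -41.6
t 15.9 yaw 28.3 Mz -0.049 F [-1.4  2.1  1.1] [0.6147 0.1059 0.0948] q7 -41.4
```

```bash
python3 -m inch '[{"dx":0,"dy":0,"dz":0.01,"rx":0,"ry":0,"rz":0},{"dx":0,"dy":0,"dz":0.02,"rx":0,"ry":0,"rz":0}]' >/dev/null; python3 ob.py
python3 -m inch '[{"dx":0,"dy":0,"dz":0.01,"rx":0,"ry":0,"rz":0},{"dx":0,"dy":0,"dz":0.02,"rx":0,"ry":0,"rz":0}]' >/dev/null; python3 ob.py
python3 -m inch '[{"dx":0,"dy":0,"dz":0.01,"rx":0,"ry":0,"rz":0}]' >/dev/null; python3 ob.py
python3 -m inch '[{"dx":0,"dy":0,"dz":0.01,"rx":0,"ry":0,"rz":0}]' >/dev/null; python3 ob.py
```

```text
t 16.1 yaw 28.3 Mz 0.016 F [-1.2  1.7  1.6] [0.6147 0.1059 0.0924] q7 -41.3
t 16.4 yaw 28.3 Mz 0.013 F [-0.7  2.6  2. ] [0.6147 0.1059 0.09  ] q7 -41.1
t 16.4 yaw 28.3 Mz -0.014 F [-0.8  1.7  1.5] [0.6147 0.1059 0.0888] q7 -41.1
t 16.6 yaw 28.3 Mz 0.006 F [-1.9  1.7  1.9] [0.6148 0.1058 0.0876] q7 -41.0
```

```bash
python3 -m inch '[{"dx":0,"dy":0,"dz":0.01,"rx":0,"ry":0,"rz":0}]' >/dev/null; python3 ob.py
python3 -m inch '[{"dx":0,"dy":0,"dz":0.01,"rx":0,"ry":0,"rz":0}]' >/dev/null; python3 ob.py
python3 -m inch '[{"dx":0,"dy":0,"dz":0.01,"rx":0,"ry":0,"rz":0}]' >/dev/null; python3 ob.py
python3 -m inch '[{"dx":0,"dy":0,"dz":0.01,"rx":0,"ry":0,"rz":0}]' >/dev/null; python3 ob.py
```

```text
t 16.6 yaw 28.3 Mz 0.015 F [-0.6  0.5  1.3] [0.6148 0.1057 0.0864] q7 -40.9
t 16.8 yaw 28.3 Mz -0.069 F [-1.   1.7  1.3] [0.6149 0.1056 0.0852] q7 -40.9
t 16.9 yaw 28.3 Mz 0.038 F [-0.3  0.4  2.1] [0.6149 0.1056 0.084 ] q7 -40.8
t 16.9 yaw 28.3 Mz -0.011 F [-0.2 -0.8  2.6] [0.615  0.1054 0.0829] q7 -40.7
```

```bash
python3 -m inch '[{"dx":0,"dy":0,"dz":0.008,"rx":0,"ry":0,"rz":0}]' >/dev/null; python3 ob.py
python3 -m inch '[{"dx":0,"dy":0,"dz":0.008,"rx":0,"ry":0,"rz":0}]' >/dev/null; python3 ob.py
python3 -m inch '[{"dx":0,"dy":0,"dz":0.008,"rx":0,"ry":0,"rz":0}]' >/dev/null; python3 ob.py
python3 -m inch '[{"dx":0,"dy":0,"dz":0.006,"rx":0,"ry":0,"rz":0}]' >/dev/null; python3 ob.py
```

```text
t 17.1 yaw 28.3 Mz -0.034 F [-0.  -0.7  2.4] [0.615  0.1054 0.0819] q7 -40.7
t 17.1 yaw 28.3 Mz 0.019 F [-0.6 -0.2  1.6] [0.6151 0.1054 0.081 ] q7 -40.6
t 17.2 yaw 28.3 Mz 0.011 F [-0.2 -0.2  2.6] [0.615  0.1056 0.08  ] q7 -40.6
t 17.4 yaw 28.3 Mz 0.086 F [ 0.7 -0.7  2.1] [0.6149 0.1057 0.0793] q7 -40.5
```

Run:
```python
from h import *
a=shot('scene','x5.png');cv2.imwrite('pics/c4.png',cv2.resize(a[130:230,230:350],(720,600),interpolation=2)[:,:,::-1])
y=np.radians(28.3);u=np.array([np.cos(y),np.sin(y),0]);v=np.array([-u[1],u[0],0]);c=np.array([.5713,.0394,0])
for lv in(.3,.7,1,1.1,1.2):
  e=.65-lv;print(lv,(proj('scene',c+.07*u+.06*np.cos(e)*v+[0,0,.112+.06*np.sin(e)])-[230,130])*6)
```

```text
0.3 [429.31386928 300.20719823]
0.7 [430.69012082 345.94450988]
1 [421.37643976 385.00900566]
1.1 [416.45874428 398.315832  ]
1.2 [410.70862723 411.57150877]
```

View pics/c4.png

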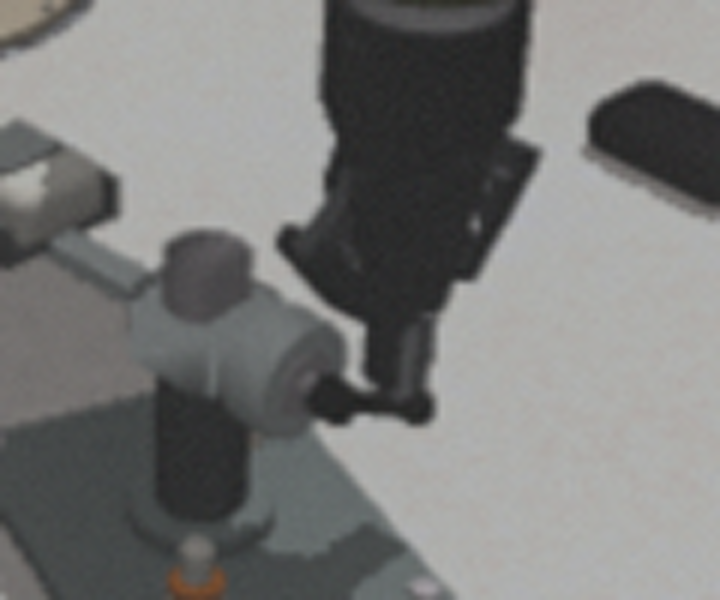

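The ball is at about (418,405) in the crop, i.e. lever ≈ 1.1, nearly home. I'll press on until the force rises.

```bash
python3 -m inch '[{"dx":0,"dy":0,"dz":0.008,"rx":0,"ry":0,"rz":0}]' >/dev/null; python3 ob.py
python3 -m inch '[{"dx":0,"dy":0,"dz":0.008,"rx":0,"ry":0,"rz":0}]' >/dev/null; python3 ob.py
python3 -m inch '[{"dx":0,"dy":0,"dz":0.008,"rx":0,"ry":0,"rz":0}]' >/dev/null; python3 ob.py
```

```text
t 17.5 yaw 28.3 Mz -0.005 F [ 0.3 -0.2  1.9] [0.6148 0.1058 0.0784] q7 -40.5
t 17.6 yaw 28.3 Mz 0.02 F [ 0.3 -1.1  2.5] [0.6148 0.1058 0.0774] q7 -40.4
t 17.7 yaw 28.3 Mz 0.02 F [-1.4 -0.7  9.3] [0.6151 0.1057 0.0767] q7 -40.4
```

```bash
python3 -m inch '[{"dx":0,"dy":0,"dz":0.002,"rx":0,"ry":0,"rz":0},{"dx":0,"dy":0,"dz":0.002,"rx":0,"ry":0,"rz":0}]' >/dev/null; python3 ob.py
```

```text
t 17.9 yaw 28.3 Mz -0.023 F [-1.5 -0.4  8.3] [0.6151 0.1057 0.0768] q7 -40.3
```

```bash
python3 -m inch '[{"dx":0,"dy":0,"dz":0.005,"rx":0,"ry":0,"rz":0},{"dx":0,"dy":0,"dz":0.005,"rx":0,"ry":0,"rz":0},{"dx":0,"dy":0,"dz":0.005,"rx":0,"ry":0,"rz":0}]' >/dev/null; python3 ob.py
```

```text
t 18.2 yaw 28.3 Mz -0.045 F [-1.5  0.3 12.2] [0.6152 0.1056 0.0765] q7 -40.3
```

Firm stop at 12 N. Now I'll lift off straight up and check.

```bash
python3 -m inch '[{"dx":0,"dy":0,"dz":-0.05,"rx":0,"ry":0,"rz":0},{"dx":0,"dy":0,"dz":-0.3,"rx":0,"ry":0,"rz":0},{"dx":0,"dy":0,"dz":-0.7,"rx":0,"ry":0,"rz":0},{"dx":0,"dy":0,"dz":-1,"rx":0,"ry":0,"rz":0},{"dx":0,"dy":0,"dz":-1,"rx":0,"ry":0,"rz":0},{"dx":0,"dy":0,"dz":-1,"rx":0,"ry":0,"rz":0}]'
python3 - <<'E'
from h import *
a=shot('scene','x6.png');cv2.imwrite('pics/c5.png',cv2.resize(a[130:230,230:350],(720,600),interpolation=2)[:,:,::-1])
E
```

```text
time_s: 18.8
position: [0.6147, 0.1063, 0.196]
eef_rot: [-180.0, -0.1, 28.3]
wrist_force: [0.4, 0.3, -2.0]
width: -0.0003
grasp_force: 0.0
```

View pics/c5.png

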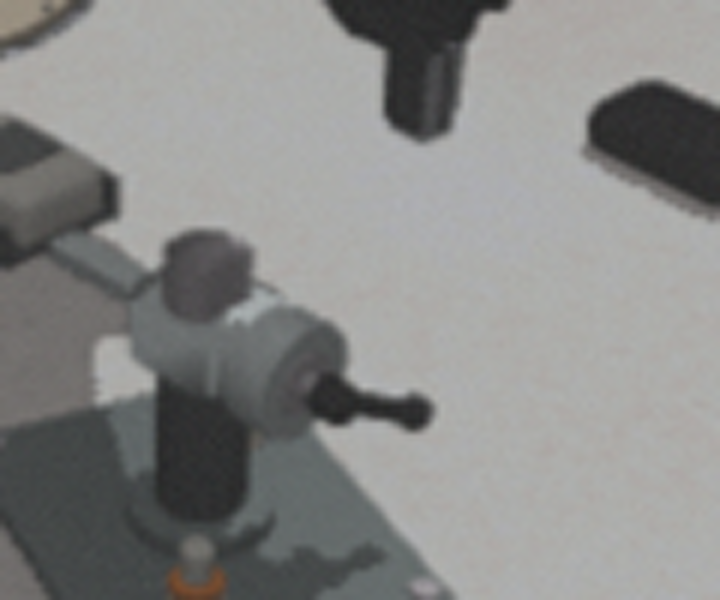

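The ball sits at about (411,411) in the crop, exactly the prediction for lever = 1.20. The arm is clear and the vial has not moved.

```bash
python3 -c "
from station import robot
print(robot.finish_job())"
```

```text
the job is handed in; nothing more can be done
None
```

The collar is turned onto the post's flat, the clamping lever is pressed to its stop at about 12 N, the arm is lifted clear, and the job is handed in.

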